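# Nest the analyser's keyed wash-well set

### The arm

A 6-joint arm with a two-finger parallel gripper is mounted at the origin on the work surface. World frame = base frame: x ahead of the robot, y to its left, z up, the work surface at z = 0. Lengths are in m, angles in rad, forces in N, time in s.
With the tool pointing down it reaches from about 0.3 to 0.875 m from the base axis. Payload 6.4 kg.
Tool frame: the origin (TCP) lies between the finger pads; the fingertips stand 8 mm ahead of it and the grasp point (between the pads) lies 11 mm behind it; z points along the fingers, y is the direction in which the jaws open and shut (so a half turn about z gives the same grasp; the last joint's range is limited). The gripper opens to 85 mm and grips with 20 to 120 N. Pads are 22 mm wide; open, the fingers measure 114 mm over their backs; the gripper's body (76 mm by 85 mm) begins 54 mm behind the grasp point. The pads swing forward as they close: fully open they stand 13 mm farther back than shut.
Start: joints at [-1.429, 0.181, 1.607, -0, 1.354, -0.206], TCP at [0.196, -0.541, 0.239] pointing down, gripper open.
Joint ranges: [-2.99, 2.99], [-0.89, 2.07], [0.3, 2.58], [-1.14, 4.28], [0, 2.63], [-3.12, 3.12]. Speed limits (rad/s): [2.57, 2.57, 3.01, 3.14, 3.14, 3.14].

### API

Orientations are given as a unit quaternion [w, x, y, z].
In Python, from bench import monitor, viewer, workorder, spotter gives the robot as it stands. The module is installed in compiled form; this text tells all that it offers.
- The arm moves only by the tool move_arm, never from a script. Its argument "motion" is a list of rows, each a list of 3 entries, a list of its own where there are three numbers: the shift along the tool's x, y, z in units of 60 mm (1.0 is 60 mm), then the turn, a rotation vector about the tool's x, y, z in units of 8 degrees (1.0 is 8 degrees), then the opening in per cent of the stroke, from 0 (shut) to 100 (fully open). In form: [[[dx, dy, dz], [rx, ry, rz], grip], ...]. A call has 1 to 10 rows; each row is the pose to reach, as a shift and turn from the pose commanded when the call began, along the tool's axes at that moment; what a row does not reach only later rows make up. A row lasts 1/8 s, in which the tool goes at most 62.5 mm and 10.7 degrees, less where a joint would pass 70% of its speed; a pose out of reach is approached as far as the arm can. A call with a gripper value outside its range is refused whole. The fingers move at their own pace and stop on an object; the grip force is fixed at half the most. Time passes only in rows, so rows that repeat a pose let the fingers close. It gives the time, the measured TCP pose, the force and the opening at its end, in the units of the state.
- monitor.get_obs(): the state, without advancing time (a new reading comes with each control period).
- viewer.camera(name): name is "scene" or "top" or "wrist"; returns the picture (400x640x3 uint8, blue, green, red); there is no depth.
- viewer.calibration(name): a dict with "fovy" (degrees; the focal length in pixels is half the picture's height over the tangent of half this angle, whatever the lens; pixels are square), "cx", "cy" (the principal point, pixels), "extrinsics" (4x4, takes a point from camera to world coordinates). Camera axes: x right, y down, z forward; pixel columns grow to the right and rows downward; lengths in m; the calibration is good to about 2 mm. A picture is of the moment at which its call begins: read the wrist's pose just before it. calibration takes no time and is no camera call; for the wrist camera it gives the pose at the moment of the call.
- workorder.hand_in(): hands the job in, once; it reports no verdict.
Trained networks look in the newest picture that a camera, given by its name, has taken for a name from the list of things; names that differ only in an ending like _2 or _b are one class to them, and where a whole thing is asked for, a point or a joint stands for the part that bears it (a point fixed in the world has none). Each returns a list of dicts, best first, with "score" (0 to 1); they miss things now and then, are a little off and sometimes report something else, mostly with a low value. They report only what shows in the picture. A call takes as long as a camera call. They do not tell look-alikes from the thing itself.
- spotter.search_frame(camera, name): "centre" ([column, row] as shares, 0 to 1, of the picture: columns of its width, rows of its height, amid what is visible of it).
- spotter.outline_of(camera, name): "region" (400x640 bool, what is visible of it) and "centre" ([column, row] as shares, 0 to 1, of the picture: columns of its width, rows of its height, amid what is visible of it).
The state is a dict: "time_s": time; "q": joint angles; "dq": joint speeds; "joint_efforts": joint torques, N m; "eef_pos": TCP position; "eef_rot": TCP orientation; "wrist_force": force on the tool from outside, world axes, zero at the start; "torque": the same for the moment, N m; "opening": opening from 0.0 (shut) to 1.0 (fully open).
Only numpy, scipy, OpenCV 4.12 (cv2) and the standard library are available. Lean on these libraries where they do the work, as an engineer would, in place of code of your own. Each camera call takes 0.05 s, during which the arm holds its last target. There are 200 camera calls.

### The job

Put the washed steel set of the analyser's wash well back together, larger one first: seat the wide liner in the fixed canister, then seat the narrow cup in the liner. Each hangs by four lugs in the four notches of the next larger one's mouth and must be fully home, upright and let go; nobody knows how the canister's notched collar is turned, so feel for its notches. Leave the tube rack, the bottle and the small jar where they stand.

Things in the scene. Friction and masses are not known exactly. Their poses are not given: they have to be found in the camera images.
- canister: Largest container, fixed: open aluminium can, 100 mm across, 80 mm high, on a 140 mm square foot plate. Origin: centre of its underside on the bench, z up. A seated liner's underside is 17 mm above this origin (liner point at 67 mm); with its lugs lying on top of the collar instead of in the notches it is 13 mm higher.
- canister_mouth (a point): Centre of the canister's mouth, 80 mm up, at the top of the dark steel collar in it. Collar: round opening 70 mm; four notches 90 degrees apart, 15 mm wide, cut out to 45 mm from the axis, 13 mm deep, ending on stops. The collar may stand at any angle in the can, stiff to turn (4 N m; leave it): the canister's yaw tells nothing about the notches. Lugs enter within about 5 degrees.
- liner_center (a point): Middle container, loose, upright: steel tube with a floor, 64 mm across, 100 mm high, 0.2 to 0.3 kg. Point on its axis 50 mm above its underside; z is its axis. Four outside lugs along its +x, +y, -x, -y, 8 mm wide, reach 41 mm from the axis, 50 to 58 mm above the underside. Above them it is plain and can be gripped across the diameter; seated, 37 mm of it stand above the canister.
- liner_mouth (a point): Centre of the liner's mouth, 50 mm above the liner's centre point, at the top of a ring in it: round opening 42 mm; four notches along the liner's +x, +y, -x, -y axes, 12 mm wide, cut out to 28 mm from the axis, 12 mm deep, ending on stops. The cup's lugs enter within about 6 degrees.
- cup_center (a point): Smallest container, loose, upright: open steel cup, 36 mm across, 98 mm high, about 0.1 kg. Point on its axis 49 mm above its underside; z is its axis. Four outside lugs along its +x, +y, -x, -y, 7 mm wide, reach 25 mm from the axis, 50 to 57 mm above the underside; plain above. Seated, its point is 37 mm above the liner's centre point (49 mm if the lugs lie on top of the ring).
- rack: Bystander: white tube rack with capped tubes, 70 x 150 mm, 97 mm high, origin under its centre. Not to be disturbed.
- reagent: Bystander: white plastic bottle, 64 mm across, 130 mm high, origin under its centre. Not to be disturbed.
- pot: Bystander: small clear jar with a white lid, 56 mm across, 50 mm high, origin under its centre. Not to be disturbed.
Not all that is in view belongs to the job. Leave any blue or purple look-alike of the part that bears liner_center alone.

How it is judged:
On the way, in this order (a step that is already met when the one before it is completed fails the run):
1. the liner is fully home in the canister, its lugs down in the collar's notches (z of liner_center in the frame of canister below 0.071 m and horizontal distance between liner_center and canister below 0.008 m and angle between liner_center's own z axis and vertical below 0.1 rad), for 0.2 s.
2. the cup is fully home in the liner, its lugs down in the liner's notches (z of cup_center in the frame of liner_center below 0.041 m and horizontal distance between cup_center and liner_center below 0.008 m and angle between cup_center's own z axis and vertical below 0.1 rad), for 0.2 s.
At the end, for the whole second after the job is handed in: The liner's centre is less than 71 mm above the canister's underside (home: 67) and within 8 mm of its axis; the cup's centre is 30 to 41 mm above the liner's centre (home: 37) and within 8 mm of it; both are upright within 0.1 rad (all of step 1 and all of step 2 and z of cup_center in the frame of liner_center above 0.03 m); the robot touches nothing.
It fails at once if the tube rack is pushed more than 30 mm or tipped (distance of rack from where it was at the start of the episode above 0.03 m or angle between rack's own z axis and vertical above 0.3 rad).
It fails at once if the bottle is pushed more than 30 mm or tipped (distance of reagent from where it was at the start of the episode above 0.03 m or angle between reagent's own z axis and vertical above 0.3 rad).
It fails at once if the small jar is pushed more than 30 mm or tipped (distance of pot from where it was at the start of the episode above 0.03 m or angle between pot's own z axis and vertical above 0.3 rad).
It also fails if it takes over 61 s, if anything falls off the work surface, if the arm or the gripper's body presses on something with over 40 N, if the wrist force passes 120 N, or if a joint passes its speed limit or range.

## Working session

There is one attempt and no reset: what is moved stays moved. The work goes in short steps, Python scripts to look and compute and a tool call to move; the robot and the scene stay as the last step left them, time stands still between calls to the robot, and variables do not carry over. Pictures are saved under pics/ and viewed, about 8 in all and at most 12, crops included, and the job is handed in when it is done.

Besides the shell and the picture viewer there is one more tool, called after ">>>" as name([rows], argument=value, ...), one row to a line, values as JSON. move_arm: Moves the arm, as the interface text tells. Its arguments: {"type":"object","properties":{"motion":{"type":"array","items":{"type":"array"}}},"required":["motion"]}

```bash
mkdir -p pics
cat > h.py <<'E'
import numpy as np, cv2
from bench import monitor, viewer, workorder, spotter
def ray(cal,px):
    f=200/np.tan(np.radians(cal['fovy'])/2); E=np.array(cal['extrinsics'])
    d=E[:3,:3]@np.array([(px[0]-cal['cx'])/f,(px[1]-cal['cy'])/f,1.]); return E[:3,3],d
def at(cal,px,z):
    o,d=ray(cal,px); return o+d*(z-o[2])/d[2]
def proj(cal,p):
    f=200/np.tan(np.radians(cal['fovy'])/2); E=np.array(cal['extrinsics'])
    c=E[:3,:3].T@(np.array(p)-E[:3,3]); return np.array([cal['cx']+f*c[0]/c[2],cal['cy']+f*c[1]/c[2]])
E
python3 - <<'E'
from h import *
a=viewer.camera('scene');b=viewer.camera('top')
cv2.imwrite('pics/s.png',a);cv2.imwrite('pics/t.png',b)
for c in('scene','top'):
    k=viewer.calibration(c);print(c,k['fovy'],k['cx'],k['cy'],np.round(k['extrinsics'],3).tolist())
for n in ['canister','liner_center','cup_center','rack','reagent','pot']:
    print(n,[(np.round(np.array(r['centre'])*[640,400]).tolist(),round(r['score'],2)) for r in spotter.search_frame('top',n)])
print(monitor.get_obs())
E
```

```text
scene 43.67032245126605 320.7529510065248 195.2708332652036 [[-0.869, 0.395, -0.3, 0.931], [0.496, 0.689, -0.529, 0.625], [-0.002, -0.608, -0.794, 1.09], [0.0, 0.0, 0.0, 1.0]]
top 48.46217630417662 326.57980161998404 196.2351951965742 [[0.06, -0.967, 0.249, 0.316], [-0.998, -0.059, 0.011, -0.044], [0.004, -0.249, -0.968, 1.088], [0.0, 0.0, 0.0, 1.0]]
canister [([320.0, 219.0], 0.65)]
liner_center [([479.0, 296.0], 0.94), ([366.0, 275.0], 0.78), ([425.0, 219.0], 0.62), ([407.0, 318.0], 0.59), ([432.0, 269.0], 0.56)]
cup_center [([220.0, 218.0], 0.73)]
rack [([431.0, 155.0], 0.76)]
reagent [([206.0, 141.0], 0.85), ([429.0, 265.0], 0.62)]
pot [([287.0, 126.0], 0.77)]
{'time_s': 0.4, 'q': array([-1.42932307e+00,  1.80938153e-01,  1.60711484e+00, -1.37130715e-05,
        1.35381838e+00, -2.06326321e-01]), 'dq': array([-0.00025942, -0.00237727, -0.00183818, -0.00136983, -0.00029373,
        0.00165674]), 'joint_efforts': array([-5.58102638e-04, -4.44305563e+01, -3.51174402e+01, -1.47448127e-04,
        3.48197202e-03, -3.82114521e-06]), 'eef_pos': array([ 0.19596693, -0.54051262,  0.23915513]), 'eef_rot': array([-1.39502864e-04,  9.84917234e-01,  1.73026077e-01, -2.17390246e-06]), 'wrist_force': array([-0.44380698,  0.21853646,  0.53954599]), 'torque': array([-0.00513326,  0.01700835, -0.04182398]), 'opening': 1.0014903536059405}
```

View pics/t.png

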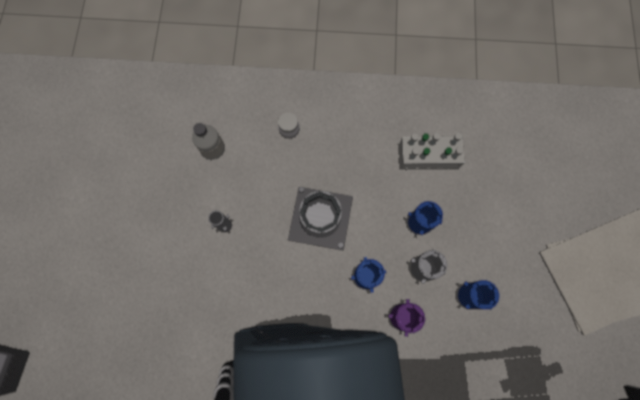

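View pics/s.png

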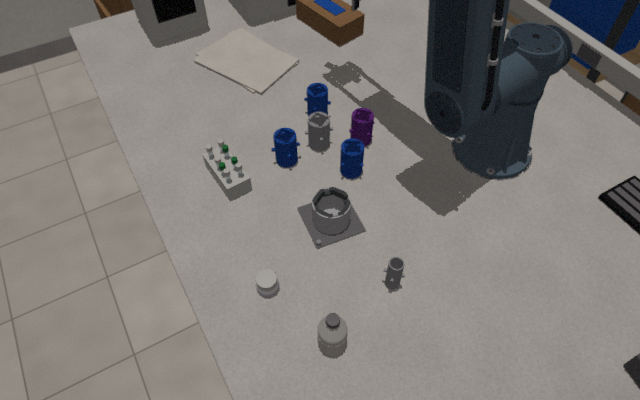

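The top view shows the steel liner at (430,266). Its look-alikes are blue at (427,217), (369,274) and (482,295), and purple at (408,318). The canister is at (320,215), the cup at (219,219), the rack at (432,151), the bottle at (206,141) and the jar at (288,125). I choose the grey one at (430,266) and check it in a crop.

Run:
```python
from h import *
t=cv2.imread('pics/t.png')
def crop(x0,y0,w,h): return cv2.resize(t[y0:y0+h,x0:x0+w],(w*5,h*5),interpolation=cv2.INTER_CUBIC)
A=crop(385,185,80,110);B=crop(280,175,80,110)
I=np.hstack([A,B]);I=cv2.convertScaleAbs(I,alpha=1.6)
cv2.imwrite('pics/c1.png',I)
k=viewer.calibration('top')
for n,px,z in [('liner mouth',(432,263),.1),('can mouth',(321,213),.08),('cup mouth',(216,217),.098),('blue1',(430,212),.1),('blue2',(370,270),.1),('blue3',(486,291),.1),('purple',(409,314),.1),('rack',(433,147),.09),('bottle',(200,130),.13),('pot',(288,122),.05)]:
    print(n,np.round(at(k,px,z),3))
```

```text
liner mouth [ 0.432 -0.276  0.1  ]
can mouth [ 0.534 -0.023  0.08 ]
cup mouth [0.507 0.214 0.098]
blue1 [ 0.547 -0.271  0.1  ]
blue2 [ 0.408 -0.139  0.1  ]
blue3 [ 0.378 -0.393  0.1  ]
purple [ 0.32  -0.226  0.1  ]
rack [ 0.71 -0.28  0.09]
bottle [0.702 0.268 0.13 ]
pot [0.77  0.076 0.05 ]
```

View pics/c1.png

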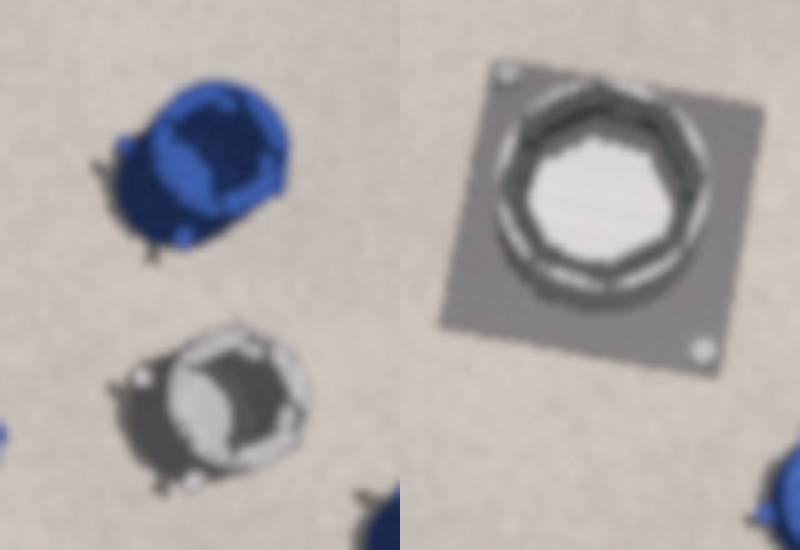

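```bash
cat >> h.py <<'E'
from scipy.spatial.transform import Rotation as R
def pose():
    o=monitor.get_obs(); q=o['eef_rot']; return np.array(o['eef_pos']),R.from_quat([q[1],q[2],q[3],q[0]]),o
def go(xyz,yaw=None):
    """target TCP xyz, yaw = world angle of tool x (pointing down) -> shift, turn in move units"""
    p,r,o=pose(); M=r.as_matrix()
    y0=np.degrees(np.arctan2(M[1,0],M[0,0])); 
    s=M.T@(np.array(xyz)-p)/.06
    print('yaw0',round(y0,2),'shift',np.round(s,3))
    if yaw is not None:
        T=np.array([[np.cos(np.radians(yaw)),np.sin(np.radians(yaw)),0],[np.sin(np.radians(yaw)),-np.cos(np.radians(yaw)),0],[0,0,-1]])
        w=R.from_matrix(M.T@T).as_rotvec(); print('turn',np.round(np.degrees(w)/8,3))
E
python3 - <<'E'
from h import *
k=viewer.calibration('wrist');p,r,o=pose();E=np.array(k['extrinsics'])
print(k['fovy'],k['cx'],k['cy'],'cam in tool',np.round(r.as_matrix().T@(E[:3,3]-p),3),'axes in tool\n',np.round(r.as_matrix().T@E[:3,:3],3))
go([.53,-.02,.24]);go([.432,-.276,.24])
E
```

```text
67.88100780945547 319.41758620921496 204.13789634057648 cam in tool [ 0.07  -0.    -0.135] axes in tool
 [[-0.001 -0.96  -0.279]
 [ 1.    -0.001 -0.002]
 [ 0.001 -0.279  0.96 ]]
yaw0 19.93 shift [ 8.191 -6.258 -0.012]
yaw0 19.93 shift [ 5.201 -2.804 -0.013]
```

>>> move_arm([
  [[8.2,-6.26,0],[0,0,0],100],
  [[8.2,-6.26,0],[0,0,0],100],
  [[8.2,-6.26,0],[0,0,0],100],
  [[8.2,-6.26,0],[0,0,0],100],
  [[8.2,-6.26,0],[0,0,0],100],
  [[8.2,-6.26,0],[0,0,0],100],
  [[8.2,-6.26,0],[0,0,0],100],
  [[8.2,-6.26,0],[0,0,0],100],
  [[8.2,-6.26,0],[0,0,0],100],
  [[8.2,-6.26,0],[0,0,0],100],
])

```text
time_s: 1.65
eef_pos: [0.5315, -0.0177, 0.2396]
eef_rot: [0.0, 0.985, 0.173, 0.0]
wrist_force: [0.7, -1.1, -0.0]
opening: 0.999
```

```bash
cat >> h.py <<'E'
def rectify(img,cal,c,z,half=.06,n=400):
    # top-down picture: col = +x world right, row up = +y world
    w=[(c[0]-half,c[1]+half),(c[0]+half,c[1]+half),(c[0]+half,c[1]-half),(c[0]-half,c[1]-half)]
    src=np.float32([proj(cal,[a,b,z]) for a,b in w]); dst=np.float32([(0,0),(n,0),(n,n),(0,n)])
    return cv2.warpPerspective(img,cv2.getPerspectiveTransform(src,dst),(n,n),flags=cv2.INTER_CUBIC)
E
python3 - <<'E'
from h import *
k=viewer.calibration('wrist');a=viewer.camera('wrist');k=viewer.calibration('wrist')
cv2.imwrite('pics/w1.png',a)
o=spotter.outline_of('wrist','canister');print([ (r['score'],r['centre']) for r in o])
v=rectify(a,k,(.534,-.023),.08)
g=cv2.convertScaleAbs(v,alpha=1.8)
cv2.imwrite('pics/w1r.png',np.hstack([cv2.resize(cv2.convertScaleAbs(a,alpha=1.5),(400,250)).copy() if 0 else g, cv2.convertScaleAbs(rectify(a,k,(.534,-.023),.067),alpha=2.5)]))
E
```

```text
[(0.98, [0.5005, 0.4178]), (0.49, [0.7567, 0.7408])]
```

View pics/w1r.png

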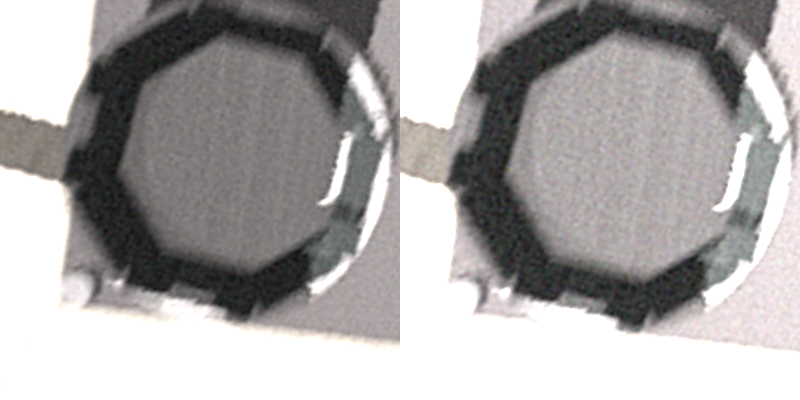

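Run:
```python
from h import *
p,r,o=pose();print(p,np.abs(o['dq']).max())
k=viewer.calibration('wrist');a=viewer.camera('wrist');k2=viewer.calibration('wrist')
print(np.abs(np.array(k['extrinsics'])-k2['extrinsics']).max())
np.save('w2.npy',k['extrinsics']);cv2.imwrite('pics/w2.png',a)
m=spotter.outline_of('wrist','canister')[0]['region']
ov=a.copy()
g=np.uint8(255*np.clip(a/255.,0,1)**.5)
v=rectify(g,k,(.534,-.023),.08,.07)
cr=g[60:310,160:480]; ov=cv2.resize(cr,(512,400))
cv2.imwrite('pics/w2r.png',np.hstack([v,ov])[:, :800+112])
cv2.imwrite('pics/w2r.png',np.hstack([v,ov[:,56:456]]))
k3=viewer.calibration('top')
print(proj(k,[.534,-.023,.08]),proj(k,[.542,-.01,.08]), proj(k3,[.542,-.01,.08]))
```

```text
[ 0.53231487 -0.01518363  0.23937568] 0.08016371961171159
0.002001532319378976
[328.22470324 190.67251833] [318.92840272 179.05489466] [315.73319333 209.43845785]
```

View pics/w2r.png

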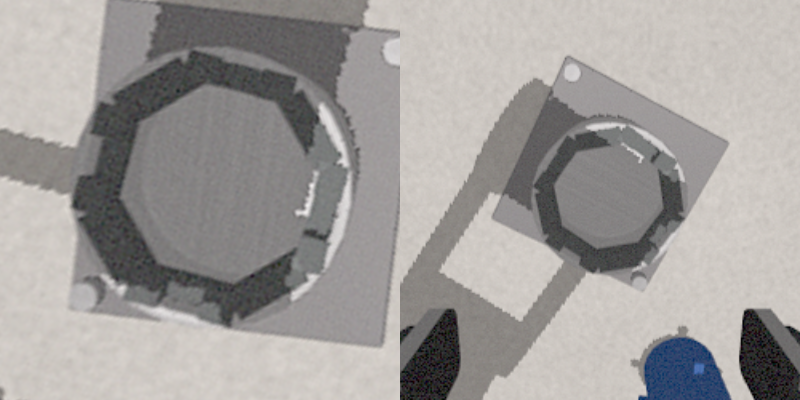

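Run:
```python
from h import *
p,r,o=pose();print(p,np.abs(o['dq']).max())
k=viewer.calibration('wrist');a=viewer.camera('wrist')
g=np.uint8(255*np.clip(a/140.,0,1)**.5)
cv2.imwrite('pics/w3.png',a)
v=rectify(g,k,(.536,-.02),.08,.055,600)
for d in range(0,360,15):
    c=np.radians(d);v=cv2.circle(v,(int(300+294*np.cos(c)),int(300-294*np.sin(c))),3 if d%45 else 6,(0,0,255),-1)
cv2.imwrite('pics/w3r.png',v)
```

```text
[ 0.5305791  -0.01875109  0.23904505] 0.04527632645402997
```

View pics/w3r.png

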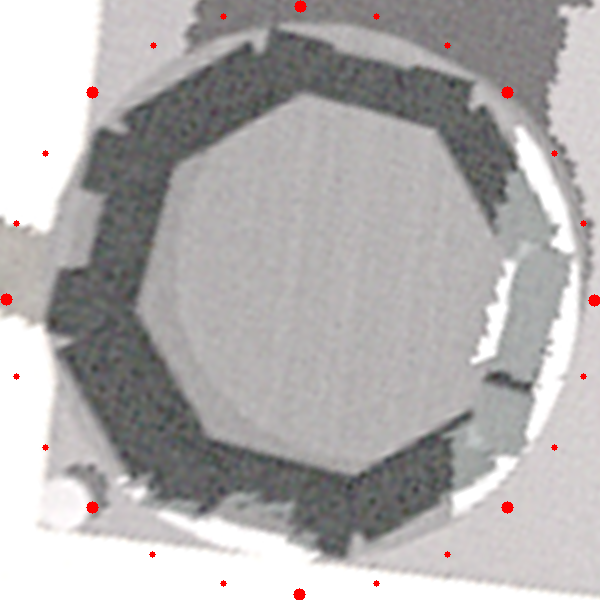

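The settled crop shows the collar. Its outer circle is centred at pixel (316,293), so about (0.538, -0.019). Gaps 15 mm wide open outwards at (370,60), (80,230) and (255,510), which puts the notches at about 75.6° + 90k. Next I go to the liner.

>>> move_arm([
  [[-2.95,3.42,0],[0,0,0],100],
  [[-2.95,3.42,0],[0,0,0],100],
  [[-2.95,3.42,0],[0,0,0],100],
  [[-2.95,3.42,0],[0,0,0],100],
  [[-2.95,3.42,0],[0,0,0],100],
  [[-2.95,3.42,0],[0,0,0],100],
  [[-2.95,3.42,0],[0,0,0],100],
  [[-2.95,3.42,0],[0,0,0],100],
  [[-2.95,3.42,0],[0,0,0],100],
  [[-2.95,3.42,0],[0,0,0],100],
])

```text
time_s: 3.15
eef_pos: [0.4344, -0.2725, 0.2393]
eef_rot: [0.0, 0.985, 0.174, 0.0]
wrist_force: [0.4, -0.5, 0.2]
opening: 1.002
```

Run:
```python
from h import *
p,r,o=pose();print(p,np.abs(o['dq']).max())
k=viewer.calibration('wrist');a=viewer.camera('wrist')
g=np.uint8(255*np.clip(a/200.,0,1)**.6)
cv2.imwrite('pics/w4.png',a);np.save('w4.npy',k)
S=[]
for z in(.1,.054):
    v=rectify(g,k,(.434,-.274),z,.05,400)
    for d in range(0,360,15):
        c=np.radians(d);v=cv2.circle(v,(int(200+196*np.cos(c)),int(200-196*np.sin(c))),2 if d%45 else 5,(0,0,255),-1)
    S.append(v)
cv2.imwrite('pics/w4r.png',np.hstack(S))
```

```text
[ 0.43436233 -0.27247134  0.23933102] 0.005512203798374526
```

View pics/w4r.png

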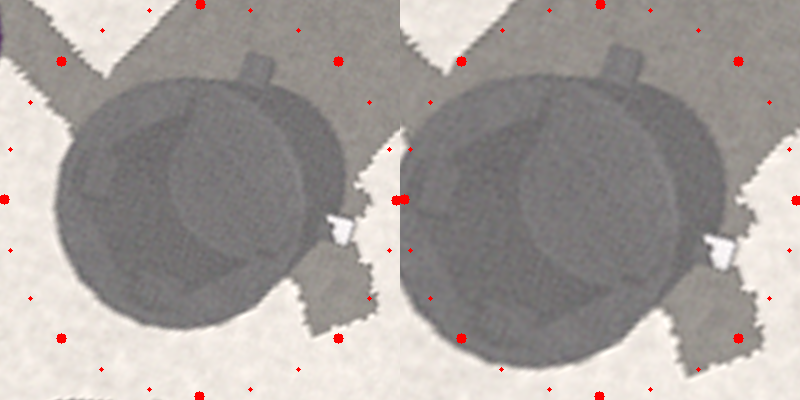

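The rectified view shows the liner's rim centred at (180,203) in the left panel, so about (0.429, -0.275). Lugs show at (622,63) and (720,250) in the right panel, giving a phase of about 72.6°. I descend and grip.

>>> move_arm([
  [[-0.1,0.01,0.8],[0,0,0],100],
  [[-0.1,0.01,1.7],[0,0,0],100],
  [[-0.1,0.01,2.65],[0,0,0],100],
  [[-0.1,0.01,2.65],[0,0,0],100],
  [[-0.1,0.01,2.65],[0,0,0],0],
  [[-0.1,0.01,2.65],[0,0,0],0],
  [[-0.1,0.01,2.65],[0,0,0],0],
  [[-0.1,0.01,2.65],[0,0,0],0],
  [[-0.1,0.01,2.65],[0,0,0],0],
])

```text
time_s: 4.32
eef_pos: [0.4304, -0.2771, 0.0835]
eef_rot: [0.002, 0.985, 0.173, 0.002]
wrist_force: [-1.0, 2.5, 7.0]
opening: 0.738
```

Run:
```python
from h import *
p,r,o=pose();print(p,o['opening'],o['wrist_force'],o['torque'])
```

```text
[ 0.43039442 -0.27705111  0.08346634] 0.7375674791852502 [-1.03528322  2.54120926  6.97492263] [0.25959708 0.06149887 0.03395175]
```

>>> move_arm([
  [[0,0,-1],[0,0,0],0],
  [[0,0,-2.33],[0,0,0],0],
  [[0.8,-0.85,-2.33],[0,0,-0.38],0],
  [[1.6,-1.7,-2.33],[0,0,-0.38],0],
  [[2.4,-2.5,-2.33],[0,0,-0.38],0],
  [[3.16,-3.39,-2.33],[0,0,-0.38],0],
  [[3.16,-3.39,-2.33],[0,0,-0.38],0],
  [[3.16,-3.39,-2.33],[0,0,-0.38],0],
  [[3.16,-3.39,-2.33],[0,0,-0.38],0],
])

```text
time_s: 5.45
eef_pos: [0.5376, -0.0202, 0.2209]
eef_rot: [0.0, 0.98, 0.199, 0.0]
wrist_force: [-0.0, -0.2, -2.2]
opening: 0.735
```

Run:
```python
from h import *
p,r,o=pose();print(p,o['opening'],o['wrist_force'],np.abs(o['dq']).max());go(p)
k=viewer.calibration('wrist');a=viewer.camera('wrist')
b=viewer.camera('top');cv2.imwrite('pics/t2.png',b)
g=np.uint8(255*np.clip(a/200.,0,1)**.6)
cv2.imwrite('pics/w5.png',a)
z=p[2]+.0165
v=rectify(g,k,p[:2],z,.05,400)
v2=cv2.resize(a[:, 120:520],(400,400))
for d in range(0,360,15):
    c=np.radians(d);v=cv2.circle(v,(int(200+196*np.cos(c)),int(200-196*np.sin(c))),2 if d%45 else 5,(0,0,255),-1)
cv2.imwrite('pics/w5r.png',np.hstack([v,v2]))
```

```text
[ 0.53756182 -0.02020613  0.22089302] 0.7354627528714854 [-0.00375128 -0.19102488 -2.23607746] 0.023327268959425423
yaw0 22.98 shift [0. 0. 0.]
```

View pics/w5r.png

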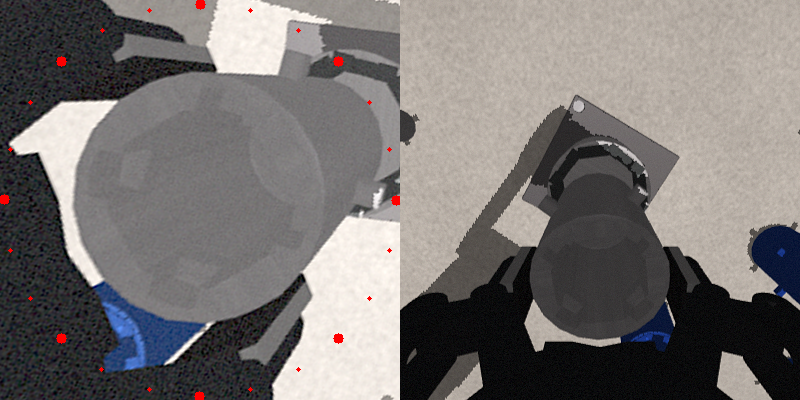

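>>> move_arm([
  [[0,0,0.6],[0,0,0],0],
  [[0,0,0.9],[0,0,0],0],
  [[0,0,1.05],[0,0,0],0],
  [[0,0,1.2],[0,0,0],0],
  [[0,0,1.2],[0,0,0],0],
])

```text
time_s: 6.18
eef_pos: [0.5375, -0.0199, 0.1479]
eef_rot: [-0.0, 0.98, 0.199, -0.0]
wrist_force: [-0.9, -0.5, -2.5]
opening: 0.737
```

>>> move_arm([
  [[0,0,0.25],[0,0,0],0],
  [[0,0,0.5],[0,0,0],0],
  [[0,0,0.56],[0,0,0],0],
  [[0,0,0.62],[0,0,0],0],
  [[0,0,0.62],[0,0,0],0],
])

```text
time_s: 6.8
eef_pos: [0.5376, -0.0198, 0.1108]
eef_rot: [-0.0, 0.98, 0.199, -0.0]
wrist_force: [-0.4, 0.1, -1.9]
opening: 0.734
```

>>> move_arm([
  [[0,0,0.06],[0,0,0],0],
  [[0,0,0.12],[0,0,0],0],
  [[0,0,0.17],[0,0,0],0],
  [[0,0,0.19],[0,0,0],0],
  [[0,0,0.19],[0,0,0],0],
])

```text
time_s: 7.42
eef_pos: [0.5377, -0.0198, 0.1006]
eef_rot: [0.0, 0.98, 0.199, 0.0]
wrist_force: [-4.9, 0.8, 7.6]
opening: 0.729
```

>>> move_arm([
  [[0,0,0],[0,0,0],100],
  [[0,0,0],[0,0,0],100],
  [[0,0,0],[0,0,0],100],
  [[0,0,-1],[0,0,0],100],
  [[0,0,-2],[0,0,0],100],
  [[0,0,-2.5],[0,0,0],100],
  [[0,0,-2.5],[0,0,0],100],
  [[0,0,-2.5],[0,0,0],100],
  [[0,0,-2.5],[0,0,0],100],
])

```text
time_s: 8.55
eef_pos: [0.5366, -0.0196, 0.2475]
eef_rot: [-0.001, 0.98, 0.199, -0.002]
wrist_force: [-0.1, 0.6, 0.3]
opening: 1.0
```

```bash
cat >> h.py <<'E'
def shot(f,c,z,half=.05,n=400,hi=200):
    k=viewer.calibration('wrist');a=viewer.camera('wrist');cv2.imwrite('pics/%s_raw.png'%f,a)
    v=rectify(np.uint8(255*np.clip(a/hi,0,1)**.6),k,c,z,half,n)
    for d in range(0,360,15):
        t=np.radians(d);v=cv2.circle(v,(int(n/2*(1+.98*np.cos(t))),int(n/2*(1-.98*np.sin(t)))),2 if d%45 else 5,(0,0,255),-1)
    cv2.imwrite('pics/%s.png'%f,v);return v
E
python3 - <<'E'
from h import *
p,r,o=pose();print(p,np.abs(o['dq']).max(),o['wrist_force'])
shot('l1',(.5377,-.0198),.117,.04,hi=120)
go([.508,.216,.24])
E
```

```text
[ 0.53656873 -0.01957637  0.24752957] 0.0033481381742169465 [-0.13134718  0.56322846  0.28960447]
yaw0 22.96 shift [ 1.092 -3.802  0.133]
```

>>> move_arm([
  [[1.09,-3.8,0.13],[0,0,0],100],
  [[1.09,-3.8,0.13],[0,0,0],100],
  [[1.09,-3.8,0.13],[0,0,0],100],
  [[1.09,-3.8,0.13],[0,0,0],100],
  [[1.09,-3.8,0.13],[0,0,0],100],
  [[1.09,-3.8,0.13],[0,0,0],100],
  [[1.09,-3.8,0.13],[0,0,0],100],
  [[1.09,-3.8,0.13],[0,0,0],100],
])

```text
time_s: 9.6
eef_pos: [0.5092, 0.2144, 0.2416]
eef_rot: [0.0, 0.98, 0.198, -0.0]
wrist_force: [-1.0, -0.5, 0.6]
opening: 1.0
```

Run:
```python
from h import *
p,r,o=pose();print(p,np.abs(o['dq']).max())
v=shot('u1',(.508,.216),.098,.04)
cv2.imwrite('pics/lu.png',np.hstack([cv2.imread('pics/l1.png'),v]))
```

```text
[0.50915775 0.21442675 0.24163741] 0.004453953480275562
```

View pics/lu.png

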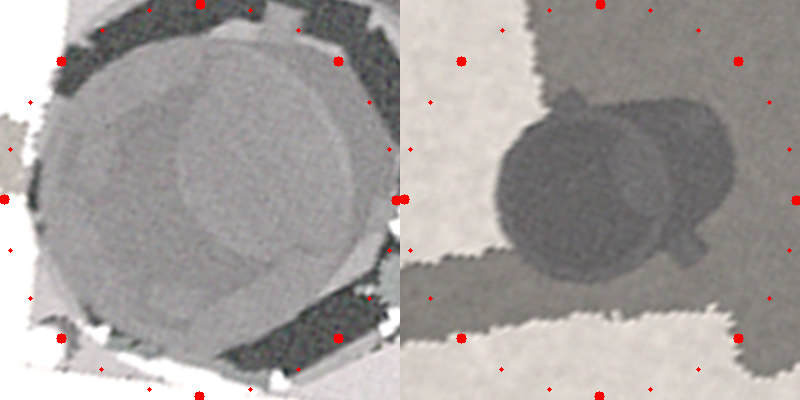

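Run:
```python
from h import *
k=viewer.calibration('wrist');c=np.array([.5048,.217])
for x,y in[(170,98),(290,250)]:
    P=[.468+x*.0002,.256-y*.0002,.098]; Q=at(k,proj(k,P),.0535)[:2]-c; print(Q,np.hypot(*Q),np.degrees(np.arctan2(Q[1],Q[0])))
go([.5048,.217,.0785])
```

```text
[-0.01417915  0.01848729] 0.023298674091632155 127.48701734572693
[ 0.01365911 -0.0167745 ] 0.02163227256841299 -50.84481759519045
yaw0 22.86 shift [-0.051 -0.065  2.72 ]
```

The left panel shows the liner seated with its rim centred at (195,197), within 1 mm of where I released it. The right panel shows the cup's rim at (584,195), so about (0.505, 0.217). Its lugs at (570,98) and (690,250) give a phase of about 38°. It needs a turn of +37.7°.

>>> move_arm([
  [[-0.05,-0.06,0.9],[0,0,0],100],
  [[-0.05,-0.06,1.8],[0,0,0],100],
  [[-0.05,-0.06,2.7],[0,0,0],100],
  [[-0.05,-0.06,2.7],[0,0,0],100],
  [[-0.05,-0.06,2.7],[0,0,0],0],
  [[-0.05,-0.06,2.7],[0,0,0],0],
  [[-0.05,-0.06,2.7],[0,0,0],0],
  [[-0.05,-0.06,2.7],[0,0,0],0],
  [[-0.05,-0.06,2.7],[0,0,0],0],
  [[-0.05,-0.06,2.7],[0,0,0],0],
])

```text
time_s: 10.9
eef_pos: [0.5067, 0.2181, 0.0825]
eef_rot: [0.0, 0.98, 0.199, 0.002]
wrist_force: [-0.7, -0.7, 5.9]
opening: 0.406
```

Run:
```python
from h import *
p,r,o=pose();print(p,o['opening'],o['wrist_force'],np.abs(o['dq']).max())
go([.5377,-.0195,.255],60.6)
```

```text
[0.50668822 0.21809248 0.08246996] 0.4055335861514 [-0.71930614 -0.6669422   5.89531407] 0.000989038966939589
yaw0 22.98 shift [-1.056  3.851 -2.875]
turn [ 0.02  -0.03  -4.703]
```

>>> move_arm([
  [[0,0,-1],[0,0,0],0],
  [[0,0,-2],[0,0,-1],0],
  [[0,0,-2.9],[0,0,-2.2],0],
  [[-0.26,0.96,-2.9],[0,0,-3.4],0],
  [[-0.53,1.92,-2.9],[0,0,-4.7],0],
  [[-0.8,2.9,-2.9],[0,0,-4.7],0],
  [[-1.06,3.85,-2.9],[0,0,-4.7],0],
  [[-1.06,3.85,-2.9],[0,0,-4.7],0],
  [[-1.06,3.85,-2.9],[0,0,-4.7],0],
  [[-1.06,3.85,-2.9],[0,0,-4.7],0],
])

```text
time_s: 12.15
eef_pos: [0.5361, -0.0183, 0.254]
eef_rot: [-0.0, 0.863, 0.505, 0.0]
wrist_force: [0.2, -0.1, -1.0]
opening: 0.404
```

Run:
```python
from h import *
p,r,o=pose();print(p,o['opening'],o['wrist_force'],np.abs(o['dq']).max());go([.5377,-.0195,.255],60.6)
v=shot('u2',p[:2],p[2]+.0155,.04)
k=viewer.calibration('wrist');a=cv2.imread('pics/u2_raw.png')
w=rectify(np.uint8(255*np.clip(a/150,0,1)**.6),k,(.537,-.0195),.117,.05)
cv2.imwrite('pics/u2c.png',np.hstack([v,w]))
```

```text
[ 0.53606466 -0.01828509  0.2540047 ] 0.404209291135909 [ 0.20777375 -0.10313757 -0.98179159] 0.009632164963820593
yaw0 60.67 shift [-0.004  0.034 -0.017]
turn [ 0.001 -0.003  0.009]
```

View pics/u2c.png

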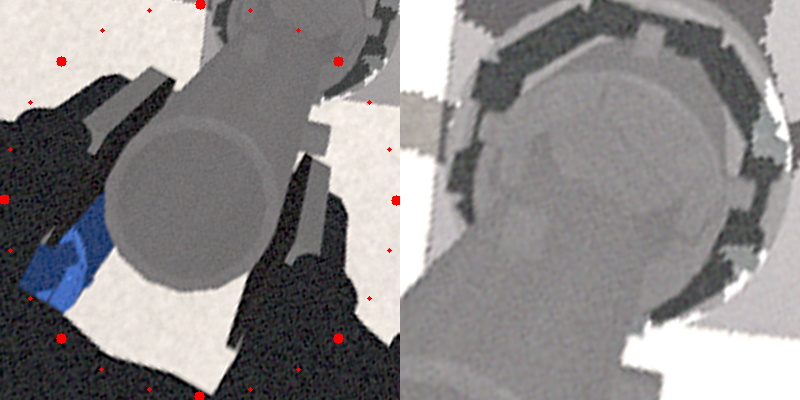

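The left panel shows the cup held at (192,204), 1.6 mm off the TCP. In the right panel, liner lugs at (650,40) and (742,190) confirm a liner phase of about 76.5°. I correct the offset and lower the cup.

>>> move_arm([
  [[0.02,0.04,0.5],[0,0,0],0],
  [[0.02,0.04,0.8],[0,0,0],0],
  [[0.02,0.04,1.0],[0,0,0],0],
  [[0.02,0.04,1.25],[0,0,0],0],
  [[0.02,0.04,1.48],[0,0,0],0],
  [[0.02,0.04,1.48],[0,0,0],0],
])

```text
time_s: 12.95
eef_pos: [0.538, -0.0197, 0.1635]
eef_rot: [-0.001, 0.864, 0.504, -0.001]
wrist_force: [0.2, 0.1, -1.0]
opening: 0.405
```

Clear so far. Next I go down to the lug level and slightly past it.

>>> move_arm([
  [[0,0,0.15],[0,0,0],0],
  [[0,0,0.23],[0,0,0],0],
  [[0,0,0.3],[0,0,0],0],
  [[0,0,0.3],[0,0,0],0],
])

```text
time_s: 13.45
eef_pos: [0.5388, -0.0197, 0.1466]
eef_rot: [-0.0, 0.864, 0.504, -0.0]
wrist_force: [-0.2, 0.1, -0.6]
opening: 0.405
```

>>> move_arm([
  [[0,0,0.06],[0,0,0],0],
  [[0,0,0.12],[0,0,0],0],
  [[0,0,0.16],[0,0,0],0],
  [[0,0,0.18],[0,0,0],0],
  [[0,0,0.18],[0,0,0],0],
])

```text
time_s: 14.08
eef_pos: [0.5391, -0.0197, 0.1372]
eef_rot: [0.0, 0.864, 0.504, 0.0]
wrist_force: [-3.6, 2.2, 8.7]
opening: 0.408
```

The cup is home: TCP z is 0.137 as expected, with about 9 N of contact. I release it and retreat.

>>> move_arm([
  [[0,0,0],[0,0,0],100],
  [[0,0,0],[0,0,0],100],
  [[0,0,0],[0,0,0],100],
  [[0,0,0],[0,0,0],100],
  [[0,0,-0.8],[0,0,0],100],
  [[0,0,-1.6],[0,0,0],100],
  [[0,0,-2.2],[0,0,0],100],
  [[0,0,-2.2],[0,0,0],100],
  [[0,0,-2.2],[0,0,0],100],
])

```text
time_s: 15.2
eef_pos: [0.5384, -0.0197, 0.2673]
eef_rot: [-0.0, 0.864, 0.504, -0.0]
wrist_force: [0.1, 0.1, -0.5]
opening: 1.002
```

Run:
```python
from h import *
p,r,o=pose();print(p,o['wrist_force'])
a=viewer.camera('wrist');b=viewer.camera('scene')
g=lambda x:np.uint8(255*np.clip(x/170,0,1)**.7)
cv2.imwrite('pics/end.png',np.hstack([cv2.resize(g(a)[50:350,170:470],(400,400)),cv2.resize(g(b)[150:260,270:380],(400,400),interpolation=cv2.INTER_CUBIC)]))
```

```text
[ 0.53843265 -0.01974242  0.2672722 ] [ 0.13973751  0.12880045 -0.46661591]
```

View pics/end.png

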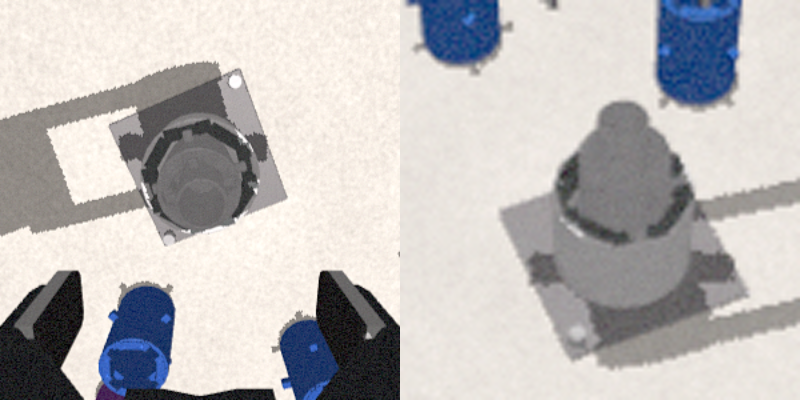

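The wrist view (around (200,185)) and the scene view (around (622,170)) show the liner and cup nested upright in the canister. The gripper is clear.

```bash
python3 -c "
from bench import workorder;print(workorder.hand_in())"
```

```text
the job is handed in; nothing more can be done
None
```

The liner is seated in the canister and the cup is seated in the liner. Both are let go, and I handed the job in at about 15 s of the 61 s allowed; the hand-in gave no verdict.

- **Seating:** I read the collar's notches from the wrist camera at about 76°, so no feeling about was needed. Both pieces went in on the first try with no force at lug level. Each met its stop at about 9–10 N, within 1 mm of the height expected for fully home.
- **Last checks:** the final pictures show both pieces nested and upright, and the open gripper about 13 cm above where it let go, with almost no wrist force. I judged seating from the arm's height and force and from these pictures, and did not measure it separately after release.
- **Bystanders:** the arm never came near the rack, bottle or jar, and no contact showed on the way. I did not measure their positions again at the end.
- **Disagreement:** the first canister position from the top camera was about 6 mm off the wrist camera's. The arm had not fully settled for the early wrist pictures. I used the settled reading, which matched where the liner went in.

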